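Press a loose tray rail home with a ratchet clamp

ROBOT

A 6-joint arm with a two-finger parallel gripper is mounted at the origin on a cart in front of the work surface, level with it; the furniture and walls round the work are solid. World frame = base frame: x ahead of the robot, y to its left, z up, the work surface at z = 0. Lengths are in mm, angles in degrees, forces in N, time in s.
With the tool pointing down it reaches from about 400 to 925 mm from the base axis. Payload 3.4 kg.
Tool frame: the origin (TCP) lies on the mounting face of the last link; the fingertips stand 173 mm ahead of it and the grasp point (between the pads) lies 155 mm ahead of it (ctrl.tips_ahead is the distance from the TCP to the fingertips, in mm); z points along the fingers, y is the line along which they close (so a half turn about z gives the same grasp; the last joint's range is limited). The gripper opens to 85 mm and grips with 20 to 120 N. Pads are 22 mm wide; open, the fingers measure 114 mm over their backs; the gripper's body (76 mm by 85 mm) begins 54 mm behind the grasp point. The pads swing forward as they close: fully open they stand 13 mm farther back than shut.
Start: joints at [60.648, 17.578, 86.31, -0, 76.112, -4.211], TCP at [244.314, 520.522, 404.705] pointing down, gripper open.
Joint ranges: [-179.03, 179.03], [-60, 130.46], [8.19, 133.38], [-81.62, 261.62], [5.75, 156.47], [-153.77, 153.77]. Speed limits (degrees/s): [147.25, 147.25, 180, 180, 180, 180].

INTERFACE

Orientations are given as a 3x3 rotation matrix whose columns are the frame's x, y, z axes.
In Python, from bench import get_obs, imaging, job, spotter, ctrl gives the robot as it stands. The module is installed in compiled form; this text tells all that it offers.
- The arm moves only by the shell command python3 -m handwheel 'ROWS' [OPENING] [FORCE]. ROWS is a JSON object of lists of equal length, an entry for each row: "translation": the shift along the tool's x, y, z in mm, a list of three; "turn": the turn about the tool's z in rad. In form: {"translation": [[dx, dy, dz], ...], "turn": [turn, ...]}. A call has 1 to 10 rows; each row is the pose to reach, as a shift and turn from the pose commanded when the call began, along the tool's axes at that moment; what a row does not reach only later rows make up. A row lasts 1/10 s, in which the tool goes at most 50 mm and 8.59 degrees, less where a joint would pass 70% of its speed; a pose out of reach is approached as far as the arm can. A call with a gripper value outside its range is refused whole. OPENING is the closure, from -1 (fully open) to 1 (shut), so that 0 is half open, set as the call begins (- or left out, the last holds). The fingers move at their own pace and stop on an object; FORCE is the grip in N (left out, the last holds). Time passes only in rows, so rows that repeat a pose let the fingers close. It gives the time, the measured TCP pose, the force, the opening and the grip force at its end, in the units of the state.
- get_obs(): the state, without advancing time (a new reading comes with each control period).
- imaging.snapshot(name): name is "scene" or "side" or "wrist"; returns the picture (384x512x3 uint8, red, green, blue); there is no depth.
- imaging.camera_info(name): a dict with "intrinsics" (3x3 intrinsics, pixels), "R" (3x3) and "t" (3): a world point X has camera coordinates R X + t. Camera axes: x right, y down, z forward; pixel columns grow to the right and rows downward; lengths in mm; the calibration is good to about 2 mm. The wrist camera is an equidistant fisheye: a pixel r from the principal point sees the ray r / f radians off the axis. A picture is of the moment at which its call begins: read the wrist's pose just before it. camera_info takes no time and is no camera call; for the wrist camera it gives the pose at the moment of the call.
- job.job_done(): hands the job in; it is judged then, once.
Trained networks look in the newest picture that a camera, given by its name, has taken for a name from the list of things; names that differ only in an ending like _2 or _b are one class to them, and where a whole thing is asked for, a point or a joint stands for the part that bears it (a point fixed in the world has none). Each returns a list of dicts, best first, with "conf" (0 to 1); they miss things now and then, are a little off and sometimes report something else, mostly with a low value. They report only what shows in the picture. A call takes as long as a camera call.
- spotter.outline_of(query, camera): "mask" (384x512 bool, what is visible of it) and "bbox" ([left, top, right, bottom] in pixels, round what is visible of it).
The state is a dict: "clock": time; "joint_positions": joint angles; "joint_velocities": joint speeds; "joint_efforts": joint torques, N m; "ee_pos": TCP position; "ee_rot": TCP orientation; "wrist_force": force on the tool from outside, world axes, zero at the start; "torque": the same for the moment, N m; "gripper_width": opening from 0.0 (shut) to 1.0 (fully open); "finger_force": force on a finger pad.
Only numpy, scipy, OpenCV 4.12 (cv2) and the standard library are available. Lean on these libraries where they do the work, as an engineer would, in place of code of your own. Each camera call takes 0.05 s, during which the arm holds its last target. There are 200 camera calls.

TASK

The loose end rail of the small wooden tray stands proud on its dowels. Slide the tray, flat on the worktop, into the open clamp so that it sits squarely between the two jaws with the loose rail towards the moving jaw, pump the clamp's trigger until the rail is pressed fully home, then press the release and keep it down until the jaw has sprung all the way back. Move the jaw only with the trigger and release, do not keep forcing the trigger once it goes stiff, and leave the other things on the worktop where they are.

Things in the scene. Friction and masses are not known exactly. Their poses are not given: they have to be found in the camera images.
- clamp: Dark steel ratchet bar clamp fixed on the worktop; origin on the worktop. In its own frame the throat opens to -x (robot side) and the jaws face each other along y. Back rail: x 52 to 72 mm, 24 mm high. Black housing: x -26 to 26, y 50 to 160, 50 mm high; trigger and release on its top.
- fixed_jaw_face (a point): Centre of the fixed jaw's pressing face, at clamp frame y = -171 mm, 18 mm above the worktop. The jaw spans clamp x -45 mm to the back rail, 36 mm high.
- clamp_bay (a point): Point on the worktop between the jaws (clamp frame x 0, y -85 mm), same axes as the clamp. A good place for the tray's origin: 15 to 25 mm is then left at either end.
- clamp_jaw (a joint): Travel of the moving jaw in m: 0 fully back, grows as it closes (towards clamp -y). A full pump pushes it about 15 mm, then it drops back onto the next tooth: 12 mm gained a pump. The tray's rail is home at 0.054. A 4 to 5 N spring pulls it back; teeth hold it unless the release is down; it then needs about 1.5 s.
- jaw_face (a point): Centre of the moving jaw's pressing face, 19 mm above the worktop. Fully back it is at clamp frame y = +23 mm (194 mm from the fixed face). The jaw is 90 mm wide (clamp x -45 to 45), 36 mm high, on a 12 mm wide toothed bar.
- clamp_trigger (a joint): Trigger angle in rad: 0 up (rest), 0.42 fully pressed. Black lever 100 mm long, hinged on the housing at clamp frame y = 104, z = 62 mm (hinge line along clamp x), rising towards +y at 0.45 rad at rest. Press its end down, 2 to 12 N; it springs up by itself and must come fully up before the next pump. It goes stiff part-way when the rail is home; over 30 N is forcing it.
- trigger_pad (a point): Middle of the top of the trigger's pad, a 38 mm wide (clamp x), 34 mm long plate at its free end; 83 mm from the hinge. At rest 104 mm above the worktop, fully pressed 34 mm lower; the point moves with the trigger.
- clamp_release (a joint): Release button in m: 0 up, 0.008 fully down; springs up. Fully down takes about 5 N; the jaw is free only when it is down by more than 6 mm.
- release_top (a point): Centre of the top of the release button, a steel block 30 mm (clamp x) by 22 mm (clamp y) on the housing between jaw and trigger, 60 mm above the worktop when up.
- tray: Small light-wood tray, 76 mm (x) by 140 mm (y, rail home), 30 mm high, about 0.4 kg, open on top, loose. Origin at the centre of its underside. Side walls along y are 8 mm thick at x = -34 and +34 mm, floor 6 mm thick; fixed end at -y (y = -70 mm), loose end rail at +y. The side walls can be pinched from above, or the tray can be pushed.
- tray_near_wall (a point): Middle of the top edge of the tray's side wall at its own -x side, 30 mm above the worktop.
- tray_rail (a joint): How far the loose end rail (76 x 12 x 30 mm) stands off the tray, in m: 0 fully home (its outer face at tray y = 70 mm), grows towards tray +y. It slides on two dowels; needs about 8 N and stays where it is left.
- rail_face (a point): Centre of the loose rail's outer face, 15 mm above the worktop.
- tea_box: Cardboard tea box, 73 x 132 x 77 mm, bystander.
- mug: Red mug, 84 x 116 x 96 mm, bystander.
- tin: Low food tin, 87 mm across, 40 mm high, bystander.
- spice_0: Spice jar, 45 x 45 x 106 mm, bystander.
- spice_1: Spice jar, 45 x 45 x 106 mm, bystander.
- salt_shaker: Salt shaker, 44 x 44 x 90 mm, bystander.

How it is judged (in metres and radians):
On the way, in this order (a step that is already met when the one before it is completed fails the run):
1. the tray lies flat and square between the jaws, its rail still proud (x of tray in the frame of clamp between -0.02 and 0.02 m and y of tray in the frame of clamp between -0.108 and -0.055 m and angle between the y axis of tray and the y axis of clamp, either way round below 0.15 rad and height (world z) of tray below 0.004 m and value of joint tray_rail above 0.006 m), for 0.2 s.
2. the jaw has come up to the rail and the rail is home (within 2 mm) (value of joint tray_rail below 0.002 m and value of joint clamp_jaw above 0.038 m), for 0.1 s.
3. the release has been pressed and the jaw is fully back (value of joint clamp_jaw below 0.004 m), for 0.2 s.
At the end, for the whole second after the job is handed in: The tray rests flat between the jaws (origin within 25 mm of the jaws' centre line, clamp frame y -111 to -55 mm), its end rail home within 2 mm, the jaw back within 4 mm of fully open, trigger and release up (value of joint each of tray_rail, clamp_release below 0.002 m and value of joint clamp_jaw below 0.004 m and value of joint clamp_trigger below 0.06 rad and x of tray in the frame of clamp between -0.025 and 0.025 m and y of tray in the frame of clamp between -0.111 and -0.055 m and angle between tray's own z axis and vertical below 0.05 rad and height (world z) of tray below 0.004 m and linear speed of tray below 0.01 m/s); the robot touches nothing.
It fails at once if the hand pushes the jaw itself (over 5 N) (contact force between any of the fingers, the arm and clamp_jaw above 5 N).
It fails at once if the trigger is forced: the jaw squeezes the tray with over 100 N (contact force between clamp_jaw and tray above 100 N).
It fails at once if the tray is lifted off the worktop by more than 15 mm (height (world z) of tray above 0.015 m).
It fails at once if a bystander is moved by more than 30 mm (distance of any of tea_box, mug, tin, spice_0, spice_1, salt_shaker from where it was at the start of the episode above 0.03 m).
It also fails if it takes over 67 s, if anything falls off the work surface, if the arm or the gripper's body presses on something with over 40 N, if the wrist force passes 120 N, or if a joint passes its speed limit or range.

## Working session

There is one attempt and no reset: what is moved stays moved. The work goes in short steps, Python scripts to look and compute and a shell command to move; the robot and the scene stay as the last step left them, time stands still between calls to the robot, and variables do not carry over. Pictures are saved under pics/ and viewed, at most 10 in all, crops included, and the job is handed in when it is done.

```bash
mkdir -p pics
cat > h.py <<'E'
import numpy as np, cv2
from bench import get_obs, imaging, job, spotter, ctrl
def snap(c,name=None):
    im=imaging.snapshot(c)
    if name: cv2.imwrite('pics/'+name+'.png',im[:,:,::-1])
    return im
def pix2z(c,uv,z):
    i=imaging.camera_info(c);K=np.array(i['intrinsics']);R=np.array(i['R']);t=np.array(i['t'])
    out=[]
    for u,v in np.atleast_2d(uv):
        x=(u-K[0,2])/K[0,0];y=(v-K[1,2])/K[1,1]
        if c=='wrist':
            r=np.hypot(x,y);d=np.array([np.sin(r)*x/max(r,1e-9),np.sin(r)*y/max(r,1e-9),np.cos(r)])
        else: d=np.array([x,y,1])
        d=R.T@d;C=-R.T@t
        out.append(C+d*(z-C[2])/d[2])
    return np.array(out)
def proj(c,X):
    i=imaging.camera_info(c);K=np.array(i['intrinsics']);p=np.atleast_2d(X)@np.array(i['R']).T+np.array(i['t'])
    if c=='wrist':
        r=np.arctan2(np.hypot(p[:,0],p[:,1]),p[:,2]);s=r/np.hypot(p[:,0],p[:,1])
        q=p[:,:2]*s[:,None]
    else: q=p[:,:2]/p[:,2:]
    return q@K[:2,:2].T+K[:2,2]
E
python3 - <<'E'
from h import *
o=get_obs();print(o)
a=snap('scene');b=snap('side');w=snap('wrist')
cv2.imwrite('pics/a.png',cv2.resize(a[:,:,::-1],(800,600)))
cv2.imwrite('pics/b.png',cv2.resize(b[:,:,::-1],(800,600)))
for c in ['scene','side']:
    i=imaging.camera_info(c);print(c,-np.array(i['R']).T@i['t'])
    for q in ['tray','clamp','tray_rail','clamp_trigger','clamp_release','clamp_jaw']:
        r=spotter.outline_of(q,c)
        print(q,[(x['conf'],x['bbox'],np.argwhere(x['mask']).mean(0)[::-1].round()) for x in r[:2]])
E
```

```text
{'clock': 0.0, 'joint_positions': array([ 6.06480046e+01,  1.76246151e+01,  8.63829002e+01,  3.06880292e-03,
        7.61120326e+01, -4.20991115e+00]), 'joint_velocities': array([ 9.57396129e-05,  1.98664004e-02, -1.43963498e-01,  8.26155159e-02,
       -1.90136725e-02,  5.79966487e-02]), 'joint_efforts': array([ 2.95114718e-03, -4.57555354e+01, -2.51918972e+01,  2.46697145e-04,
        1.33076333e-02, -2.18968523e-06]), 'ee_pos': array([244.13402332, 520.23105871, 403.76365009]), 'ee_rot': array([[-9.05251382e-01,  4.24875035e-01, -1.06806869e-03],
       [ 4.24876328e-01,  9.05249629e-01, -1.79316086e-03],
       [ 2.04999507e-04, -2.07705845e-03, -9.99997822e-01]]), 'wrist_force': array([ 0.0982148 ,  0.1352486 , -0.50617455]), 'torque': array([-0.00077982,  0.04297015, -0.00188448]), 'finger_force': 0.0, 'gripper_width': 1.0024822432233897}
scene [-149.14456924 1020.80916197 1226.59718059]
tray [(0.47, [251.2, 184.5, 271.1, 198.9], array([264., 190.]))]
clamp []
tray_rail []
clamp_trigger []
clamp_release []
clamp_jaw []
side [  556.63568472 -1465.1740401    723.12663762]
tray [(0.89, [233.6, 197.5, 264.4, 230.2], array([247., 213.]))]
clamp [(0.96, [263.6, 158.7, 300.0, 228.3], array([279., 199.])), (0.53, [223.0, 145.8, 248.7, 170.1], array([234., 155.]))]
tray_rail [(0.51, [230.9, 202.5, 250.8, 209.5], array([242., 203.]))]
clamp_trigger []
clamp_release []
clamp_jaw [(0.6, [260.4, 190.8, 283.5, 199.6], array([273., 195.]))]
```

View pics/a.png

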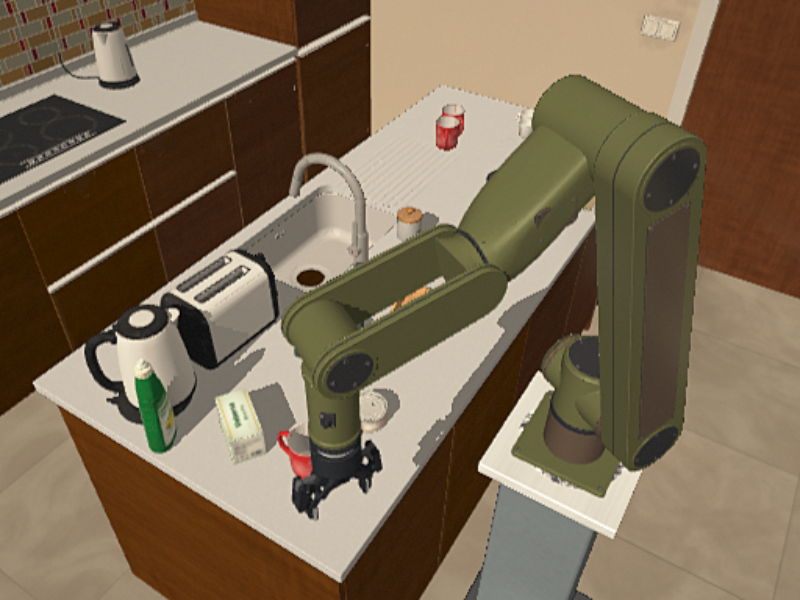

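Run:
```python
from h import *
b=cv2.imread('pics/b.png')
b=b[190:400,300:560]
cv2.imwrite('pics/b2.png',cv2.resize(b,(742,600),interpolation=cv2.INTER_CUBIC))
```

```text
(no output)
```

View pics/b2.png

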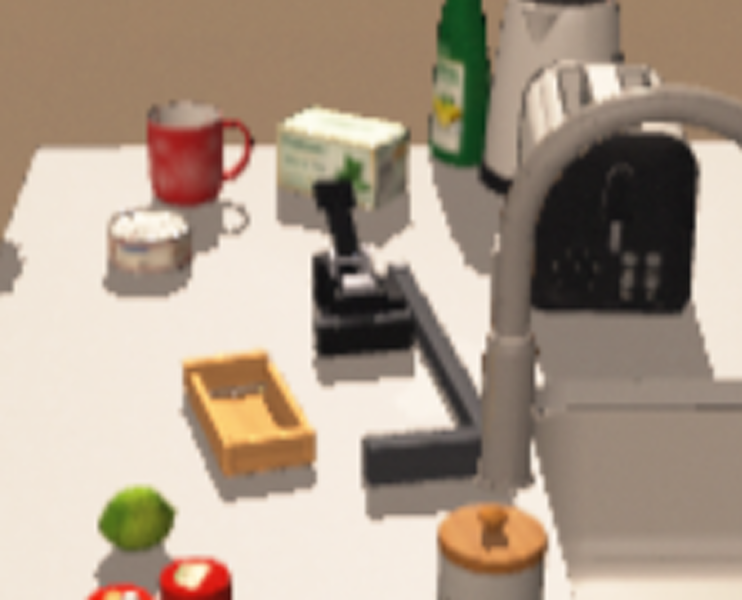

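Side view: the tray (crop ~250,410) lies robot-side of the clamp. The fixed jaw (~420,455) is at -y, and the moving jaw (~363,335), housing and trigger are at +y. I'll fit coarse poses.

```bash
cat >> h.py <<'E'
from scipy.optimize import least_squares
def fit(c,P,uv,x0):
    P=np.array(P,float);uv=np.array(uv,float)
    def W(p): 
        a=p[2];R=np.array([[np.cos(a),-np.sin(a),0],[np.sin(a),np.cos(a),0],[0,0,1]])
        return P@R.T+[p[0],p[1],0]
    f=lambda p:(proj(c,W(p))-uv).ravel()
    s=least_squares(f,x0,x_scale=[10,10,.1],loss='soft_l1')
    return s.x,f(s.x).reshape(-1,2).round(1)
E
python3 - <<'E'
from h import *
cv=lambda a:[((u/2.854+300)/1.5625,(v/2.857+190)/1.5625) for u,v in a]
p,r=fit('side',[[-45,23,1],[45,23,1],[-45,23,37],[45,23,37],[0,104+75,104],[-45,-171,36]],cv([(316,354),(411,350),(314,318),(411,318),(335,195),(365,438)]),[650,0,0])
print('clamp',p,r.tolist())
p,r=fit('side',[[-38,-70,0],[38,-70,0],[-38,-70,30],[38,-70,30]],cv([(224,474),(315,463),(222,450),(315,432)]),[550,0,0])
print('tray',p,r.tolist())
print('far corners z30',pix2z('side',cv([(183,362),(267,350)]),30))
E
```

```text
clamp [ 6.27346749e+02 -7.01666112e+01  1.76220795e-01] [[-0.1, 1.5], [0.5, 0.4], [0.4, 1.4], [0.7, -0.4], [-1.0, -1.7], [-0.6, -1.6]]
tray [ 5.19398155e+02 -1.79423156e+02  2.83567328e-01] [[-0.1, 0.9], [-0.0, 0.2], [0.2, -1.1], [-0.0, -0.1]]
far corners z30 [[ 463.63813361 -113.06127809   30.        ]
 [ 535.95766445  -91.24947634   30.        ]]
```

```bash
python3 -m handwheel '{"translation":[[-20,-17,0],[-55,-47,0],[-91,-78,0],[-128,-109,0],[-165,-140,0],[-202,-171,0],[-239,-202,0],[-276,-233,0],[-313,-266,0],[-350,-298,0]],"turn":[0.05,0.12,0.2,0.28,0.36,0.44,0.52,0.60,0.68,0.76]}' -1
python3 - <<'E'
from h import *
o=get_obs();R=o['ee_rot'];print(o['ee_pos'],(R.T@(np.array([520,-120,404])-o['ee_pos'])).round(),np.degrees(np.arctan2(R[1,1],R[0,1])))
E
```

```text
clock: 1.75
ee_pos: [434.9, 100.1, 405.1]
ee_rot: [[-0.36, 0.933, 0.001], [0.933, 0.36, 0.0], [-0.0, 0.001, -1.0]]
wrist_force: [0.4, 0.9, 0.1]
gripper_width: 0.999
finger_force: 0.0
[434.90075814 100.11926088 405.08487759] [-236.    0.    1.] 21.12780417878828
```

```bash
python3 -m handwheel '{"translation":[[-45,0,0],[-90,0,0],[-140,0,0],[-185,0,0],[-236,0,0],[-236,0,0],[-236,0,0]],"turn":[0.03,0.05,0.08,0.09,0.09,0.09,0.09]}'
python3 - <<'E'
from h import *
o=get_obs();print(o['ee_pos'])
w=snap('wrist');cv2.imwrite('pics/w.png',cv2.resize(w[:,:,::-1],(800,600)))
for q in ['tray','clamp','tray_rail','clamp_trigger','clamp_release','clamp_jaw']:
        r=spotter.outline_of(q,'wrist')
        print(q,[(x['conf'],x['bbox'],np.argwhere(x['mask']).mean(0)[::-1].round()) for x in r[:2]])
E
```

```text
clock: 2.45
ee_pos: [520.6, -119.1, 404.4]
ee_rot: [[-0.275, 0.961, -0.001], [0.961, 0.275, 0.001], [0.001, -0.0, -1.0]]
wrist_force: [0.1, 0.1, 0.0]
gripper_width: 1.002
finger_force: 0.0
[ 520.57450342 -119.11002986  404.3836439 ]
tray [(0.94, [212.1, 134.0, 277.9, 260.2], array([244., 197.]))]
clamp [(0.67, [290.7, 0.0, 419.8, 290.7], array([370., 113.]))]
tray_rail [(0.82, [212.3, 138.2, 277.0, 162.9], array([244., 143.])), (0.63, [292.6, 0.0, 418.8, 291.3], array([370., 114.]))]
clamp_trigger [(0.95, [368.0, 0.0, 412.1, 60.3], array([385.,  28.])), (0.54, [353.1, 86.1, 384.4, 105.9], array([369.,  96.]))]
clamp_release [(0.62, [353.3, 84.4, 383.3, 103.8], array([369.,  96.]))]
clamp_jaw [(0.97, [319.6, 0.0, 390.8, 138.8], array([356., 108.]))]
```

View pics/w.png

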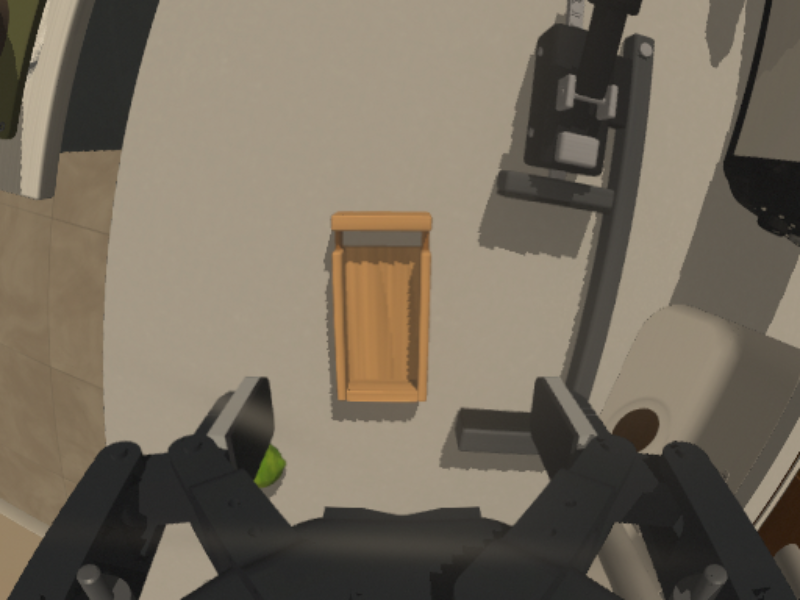

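The wrist view shows everything clearly. The tray top outline is (331,213)-(432,213)-(428,401)-(338,401), with the proud rail at +y. The moving jaw is at (555,190), the release at (577,150), and the fixed jaw at (490,425).

Run:
```python
from h import *
s=1.5625
T=pix2z('wrist',np.array([(337,401),(428,401),(432,213),(331,213)])/s,30);print(T.round(1))
def fr(a,b): d=b-a; return np.hypot(d[0],d[1]).round(1),np.degrees(np.arctan2(d[1],d[0])).round(1)
print([fr(T[i],T[j]) for i,j in[(0,1),(3,2),(0,3),(1,2)]])
a=np.degrees(0)
clamp=[627,-70,.176]
for nm,uv,z in [('jaw TL front',(503,193),37),('jaw TR front',(612,211),37),('rel',(577,150),60),('rail inner top',(602,240),24),('rail inner lower',(580,330),24),('hous BL',(526,165),50),('hous TL',(545,27),50),('fix A z36',(487,430),36),('fixA z36b',(459,409),36),('fixA z0',(459,409),0)]:
    p=pix2z('wrist',np.array(uv)/s,z)[0]
    c,d=np.cos(clamp[2]),np.sin(clamp[2]);q=p[:2]-clamp[:2]
    print(nm,p.round(1),'clamp:',(c*q[0]+d*q[1]).round(1),(-d*q[0]+c*q[1]).round(1))
# crop
w=cv2.imread('pics/w.png');c=np.hstack([cv2.resize(w[0:280,470:680],(430,573),interpolation=3),cv2.resize(w[360:500,430:620],(370,273)) if 0 else cv2.resize(w[300:500,430:580],(360,573)) if 0 else cv2.resize(w[370:490,430:550],(360,573))])
cv2.imwrite('pics/w2.png',c)
```

```text
[[ 501.7 -251.2   30. ]
 [ 576.3 -228.9   30. ]
 [ 532.1  -76.9   30. ]
 [ 459.3  -97.7   30. ]]
[(np.float64(77.9), np.float64(16.6)), (np.float64(75.7), np.float64(16.0)), (np.float64(159.3), np.float64(105.4)), (np.float64(158.3), np.float64(106.2))]
jaw TL front [577.3 -46.3  37. ] clamp: -44.7 32.0
jaw TR front [666.3 -30.5  37. ] clamp: 45.7 32.1
rel [6.139e+02 5.000e-01 6.000e+01] clamp: -0.6 71.8
rail inner top [672.8 -55.3  24. ] clamp: 47.6 6.5
rail inner lower [ 683.9 -133.5   24. ] clamp: 44.9 -72.5
hous BL [584.1 -21.7  50. ] clamp: -33.8 55.0
hous TL [568.6  81.5  50. ] clamp: -30.9 159.4
fix A z36 [ 634.2 -240.5   36. ] clamp: -22.7 -169.1
fixA z36b [ 602.8 -226.2   36. ] clamp: -51.1 -149.6
fixA z0 [ 613.9 -245.5   -0. ] clamp: -43.6 -170.5
```

View pics/w2.png

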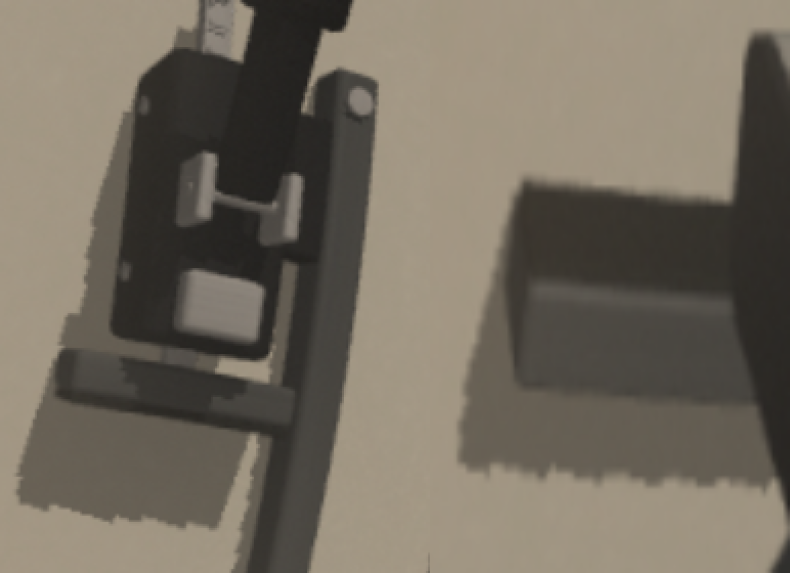

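Run:
```python
from h import *
s=1.5625
P=[[-45,-171,0],[-45,-171,36],[-26,50,50],[26,50,50],[-45,23,1],[45,23,1]]
U=np.array([(461.7,407.7),(463.3,430.7),(524.7,163.7),(600.9,175),(500.3,194.5),(613,210)])/s
p,r=fit('wrist',P,U,[627,-70,.176]);print('clamp',p,r.tolist())
# check: side view
pj=lambda X:X
T=np.array([[501.7,-251.2],[576.3,-228.9],[532.1,-76.9],[459.3,-97.7]])
ty=np.radians(16.0);ux=np.array([np.cos(ty),np.sin(ty)]);uy=np.array([-ux[1],ux[0]])
org=(T[0]+T[1])/2+70*uy
c=np.array([np.cos(p[2]),np.sin(p[2])]);d=np.array([-c[1],c[0]])
bay=p[:2]-85*d
print('tray org',org,'near wall',org-34*ux,'bay',bay,'shift',bay-org,'wall target',bay-34*c,'clampyaw',np.degrees(p[2]))
print('rel',p[:2]+72*d,'pad',p[:2]+(104+83*np.cos(.45))*d)
print('pad pix',proj('wrist',[[*(p[:2]+(104+83*np.cos(.45))*d),104],[*(p[:2]+72*d),60]])*s)
```

```text
clamp [ 6.26322715e+02 -6.44454901e+01  1.90132082e-01] [[-0.3, -1.7], [1.7, -3.2], [7.1, 1.7], [0.1, 1.6], [-4.9, 0.0], [-12.7, -0.7]]
tray org [ 519.70538509 -172.76168128] near wall [ 487.02248743 -182.13335138] bay [ 642.38674612 -147.91372908] shift [122.68136103  24.8479522 ] wall target [ 608.99945055 -154.33934144] clampyaw 10.893765870254672
rel [612.71553611   6.25701813] pad [592.54343935 111.07064824]
pad pix [[614.15825647 -17.06258481]
 [577.85519571 141.93651347]]
```

```bash
python3 -m handwheel '{"translation":[[20,40,0],[40,85,0],[40,85,0],[40,85,0]],"turn":[0.04,0.09,0.09,0.09]}'
python3 - <<'E'
from h import *
o=get_obs();print(o['ee_pos'])
w=snap('wrist','w3')
i=imaging.camera_info('wrist');print(-np.array(i['R']).T@i['t'])
cv2.imwrite('pics/w3.png',cv2.resize(w[0:320,120:420][:,:,::-1],(562,600),interpolation=3))
E
```

```text
clock: 3.2
ee_pos: [591.2, -54.2, 404.4]
ee_rot: [[-0.194, 0.981, -0.001], [0.981, 0.194, -0.0], [-0.0, -0.001, -1.0]]
wrist_force: [-0.7, 0.1, -1.3]
gripper_width: 1.0
finger_force: 0.0
[591.22486092 -54.19214035 404.411309  ]
[575.56119123  18.85713031 375.25673163]
```

View pics/w3.png

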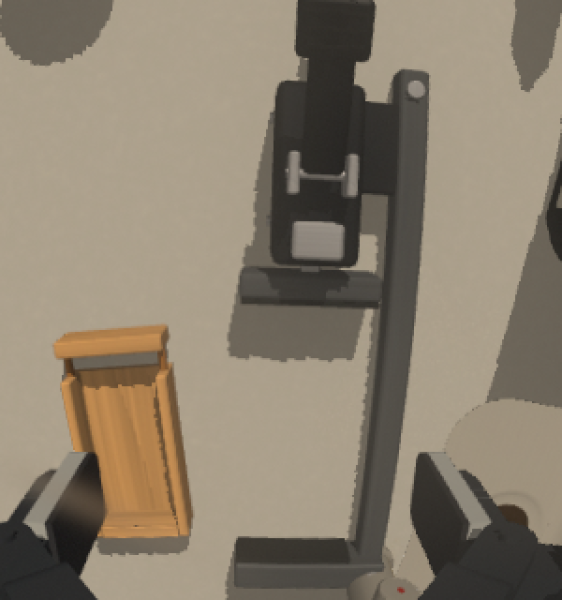

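Run:
```python
from h import *
cv=lambda u,v:np.array([u/1.875+120,v/1.875])
cl=np.array([626.3,-64.4,.19]);c,d=np.cos(cl[2]),np.sin(cl[2])
for nm,uv,z in [('jawL',(241,302),37),('jawL',(241,302),1),('jawR',(380,306),37),('jawR',(380,306),1),('jawLback',(241,268),37),('rel',(318,240),60),('relL',(292,240),60),('relR',(343,240),60),('housL',(271,255),50),('housR',(358,255),50),('hous front',(315,265),50),('pad',(335,28),104),('padL',(296,28),104),('padR',(374,28),104),('padfront',(335,60),97),('railin',(372,480),24),('railin2',(386,320),24),('railout2',(416,300),24),('fix0',(236,540),0),('fix36',(238,565),36)]:
    p=pix2z('wrist',cv(*uv),z)[0];q=p[:2]-cl[:2]
    print(nm,z,p.round(0),'clamp:',(c*q[0]+d*q[1]).round(1),(-d*q[0]+c*q[1]).round(1))
```

```text
jawL 37 [579. -50.  37.] clamp: -43.8 22.6
jawL 1 [579. -58.   1.] clamp: -44.8 15.3
jawR 37 [665. -36.  37.] clamp: 43.5 21.0
jawR 1 [675. -41.   1.] clamp: 51.8 13.6
jawLback 37 [575. -30.  37.] clamp: -43.7 43.9
rel 60 [615.  -2.  60.] clamp: 0.5 63.6
relL 60 [600.  -5.  60.] clamp: -14.3 63.4
relR 60 [629.   1.  60.] clamp: 14.8 63.9
housL 50 [591. -17.  50.] clamp: -25.8 53.5
housR 50 [641.  -6.  50.] clamp: 25.6 54.4
hous front 50 [617. -17.  50.] clamp: 0.1 47.9
pad 104 [596. 107. 104.] clamp: 3.1 173.9
padL 104 [578. 103. 104.] clamp: -15.8 173.0
padR 104 [615. 112. 104.] clamp: 22.3 175.3
padfront 97 [600.  92.  97.] clamp: 3.9 158.8
railin 24 [ 697. -163.   24.] clamp: 50.9 -110.6
railin2 24 [675. -46.  24.] clamp: 51.2 9.0
railout2 24 [692. -29.  24.] clamp: 70.9 22.9
fix0 0 [ 611. -251.    0.] clamp: -50.1 -180.8
fix36 36 [ 614. -249.   36.] clamp: -47.4 -178.7
```

```bash
python3 -m handwheel '{"translation":[[-21,-25,30],[-42,-51,60],[-63,-76,90],[-84,-101,120],[-105,-127,150],[-105,-127,160],[-105,-127,160]],"turn":[-0.02,-0.04,-0.06,-0.08,-0.085,-0.085,-0.085]}' 0
python3 - <<'E'
from h import *
o=get_obs();R=o['ee_rot'];print(o['ee_pos'],np.degrees(np.arctan2(R[1,1],R[0,1])))
w=snap('wrist');cv2.imwrite('pics/w4.png',cv2.resize(w[:,:,::-1],(800,600)))
E
```

```text
clock: 3.95
ee_pos: [484.2, -183.5, 243.5]
ee_rot: [[-0.271, 0.963, -0.004], [0.963, 0.271, 0.002], [0.003, -0.003, -1.0]]
wrist_force: [1.0, 0.6, 0.6]
gripper_width: 0.498
finger_force: 0.0
[ 484.21317246 -183.54486301  243.51525689] 15.707001293780621
```

View pics/w4.png

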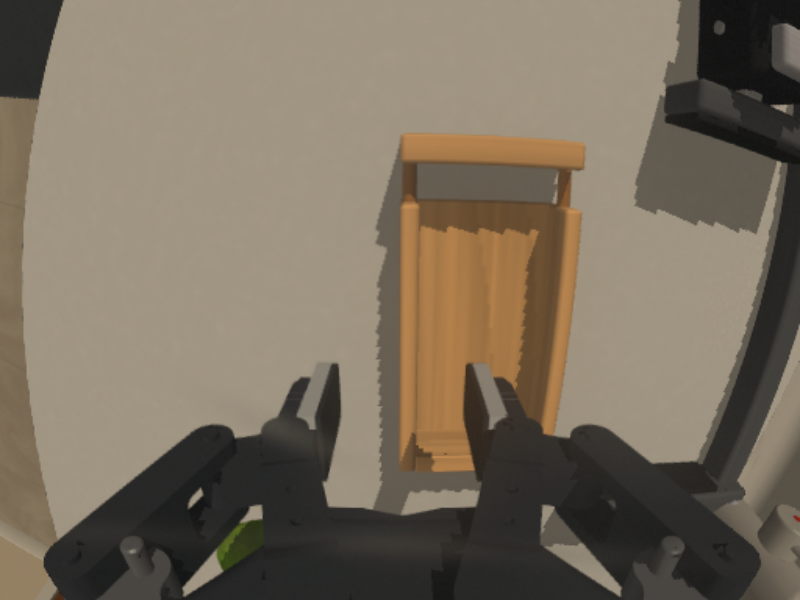

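Run:
```python
from h import *
o=get_obs();R=o['ee_rot'];s=1.5625
for uv in [(409,210),(409,330),(409,440),(401,470),(580,207)]:
    p=pix2z('wrist',np.array(uv)/s,30)[0];print(uv,p.round(1),(R.T@(p-o['ee_pos'])).round(1))
```

```text
(409, 210) [ 473.3 -129.8   30. ] [ 54.7   2.8 214.7]
(409, 330) [ 487.4 -179.    30. ] [  3.5   3.  214.7]
(409, 440) [ 503.2 -233.5   30. ] [-53.2   3.4 214.7]
(401, 470) [ 504.5 -252.4   30. ] [-71.8  -0.4 214.6]
(580, 207) [ 541.5 -107.3   30. ] [ 57.8  74.6 214.7]
```

```bash
python3 -m handwheel '{"translation":[[0,3,20],[0,3,40],[0,3,57],[0,3,57]],"turn":[0,0,0,0]}' 0 && python3 -m handwheel '{"translation":[[0,0,0],[0,0,0],[0,0,0],[0,0,0],[0,0,0]],"turn":[0,0,0,0,0]}' 0.95 30
```

```text
clock: 4.4
ee_pos: [489.6, -181.4, 187.4]
ee_rot: [[-0.275, 0.961, -0.001], [0.961, 0.275, 0.001], [0.001, -0.001, -1.0]]
wrist_force: [0.2, 0.4, 0.5]
gripper_width: 0.502
finger_force: 0.0
clock: 4.9
ee_pos: [489.5, -182.3, 189.2]
ee_rot: [[-0.273, 0.962, 0.002], [0.962, 0.273, -0.001], [-0.001, 0.002, -1.0]]
wrist_force: [-0.6, 0.5, 5.1]
gripper_width: 0.081
finger_force: 31.2
```

```bash
python3 -m handwheel '{"translation":[[0,10,0],[-1,24,0],[-2,40,0],[-3,56,0],[-4,72,0],[-5,88,0],[-6,102,0],[-7,114,0],[-8,122,0],[-8,122,0]],"turn":[0.01,0.025,0.045,0.06,0.075,0.087,0.087,0.087,0.087,0.087]}'
python3 - <<'E'
from h import *
o=get_obs();R=o['ee_rot'];print(o['ee_pos'],np.degrees(np.arctan2(R[1,1],R[0,1])))
w=snap('wrist');cv2.imwrite('pics/w5.png',cv2.resize(w[:,:,::-1],(800,600)))
E
```

```text
clock: 5.9
ee_pos: [609.1, -156.5, 189.2]
ee_rot: [[-0.189, 0.982, 0.001], [0.982, 0.189, -0.001], [-0.001, 0.001, -1.0]]
wrist_force: [-1.0, 0.7, 4.9]
gripper_width: 0.089
finger_force: 31.1
[ 609.09316402 -156.49043335  189.20239068] 10.91138774391952
```

View pics/w5.png

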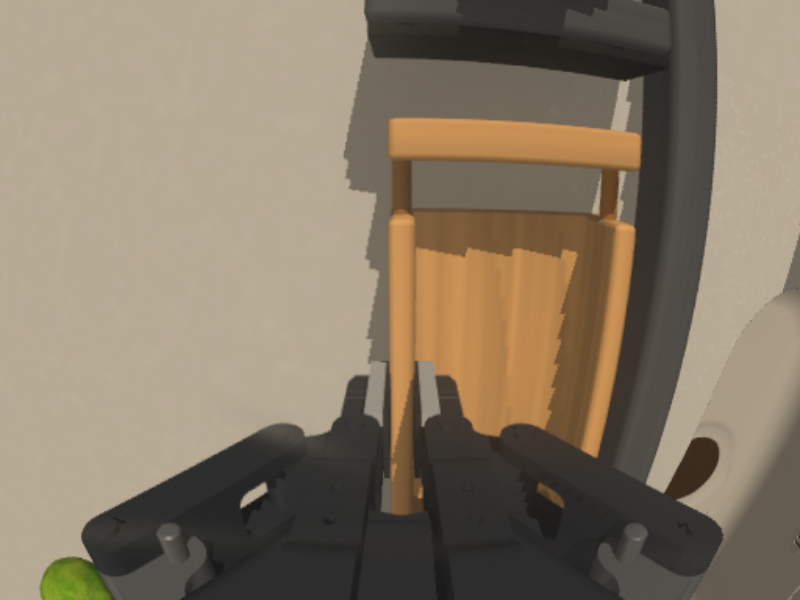

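Run:
```python
from h import *
s=1.5625
cl=np.array([626.3,-64.4,.19]);c,d=np.cos(cl[2]),np.sin(cl[2])
for nm,uv,z in [('jawL z1',(375,57),1),('jawLtop z37',(370,27),37),('jawR z1',(627,79),1),('railTL',(390,119),30),('railTR',(640,134),30),('wall end',(402,216),30),('brail',(642,200),24),('brail',(630,350),24)]:
    p=pix2z('wrist',np.array(uv)/s,z)[0];q=p[:2]-cl[:2]
    print(nm,p.round(0),'clamp:',(c*q[0]+d*q[1]).round(1),(-d*q[0]+c*q[1]).round(1))
```

```text
jawL z1 [579. -50.   1.] clamp: -43.3 23.4
jawLtop z37 [580. -49.  37.] clamp: -42.7 23.9
jawR z1 [669. -34.   1.] clamp: 47.4 21.9
railTL [590. -72.  30.] clamp: -37.6 -0.9
railTR [663. -58.  30.] clamp: 37.2 -0.7
wall end [598. -99.  30.] clamp: -34.3 -28.2
brail [672. -77.  24.] clamp: 42.6 -21.3
brail [ 685. -128.   24.] clamp: 45.4 -73.1
```

```bash
python3 -m handwheel '{"translation":[[0,0,0],[0,0,0],[0,0,0],[0,0,-15],[0,0,-45],[0,0,-80],[0,0,-111]],"turn":[0,0,0,0,0,0,0]}' 0.3 && python3 -m handwheel '{"translation":[[20,3,0],[60,8,0],[105,14,0],[150,20,0],[195,26,0],[235,32,0],[264,36,0],[264,36,0],[264,36,0]],"turn":[0,0,0,0,0,0,0,0,0]}' 1
python3 - <<'E'
from h import *
w=snap('wrist','w6')
print(get_obs()['ee_pos']); side=snap('side')
cl=np.array([626.3,-64.4,.19]);c,d=np.cos(cl[2]),np.sin(cl[2])
r=spotter.outline_of('tray','side');print([(x['conf'],x['bbox']) for x in r])
P=np.array([[x,y,z] for x in(-38,38) for y in(-156,-1) for z in(0,30)]);X=np.c_[cl[0]+c*P[:,0]-d*P[:,1],cl[1]+d*P[:,0]+c*P[:,1],P[:,2]]
q=proj('side',X);print(q.min(0),q.max(0))
E
```

```text
clock: 6.65
ee_pos: [608.6, -156.6, 299.8]
ee_rot: [[-0.189, 0.982, -0.0], [0.982, 0.189, 0.0], [0.0, -0.0, -1.0]]
wrist_force: [0.8, 0.2, 0.3]
gripper_width: 0.352
finger_force: 0.0
clock: 7.55
ee_pos: [594.0, 110.1, 298.6]
ee_rot: [[-0.191, 0.982, -0.0], [0.982, 0.191, -0.001], [-0.001, -0.0, -1.0]]
wrist_force: [0.4, -0.2, -0.6]
gripper_width: 0.006
finger_force: 0.0
[594.07156833 109.25908733 298.56738915]
[(0.72, [267.8, 196.2, 293.3, 221.8])]
[265.40652878 196.02292139] [294.97405021 223.85312895]
```

```bash
python3 -m handwheel '{"translation":[[0,0,12],[0,0,22],[0,0,30],[0,0,38],[0,0,44],[0,0,44]],"turn":[0,0,0,0,0,0]}' && python3 -m handwheel '{"translation":[[0,0,4],[0,0,8],[0,0,11],[0,0,11]],"turn":[0,0,0,0]}'
python3 - <<'E'
from h import *
w=snap('wrist','w7');cv2.imwrite('pics/w7.png',cv2.resize(w[:,:,::-1],(800,600)))
E
```

```text
clock: 8.3
ee_pos: [594.2, 109.6, 253.8]
ee_rot: [[-0.188, 0.982, -0.0], [0.982, 0.188, 0.001], [0.001, -0.0, -1.0]]
wrist_force: [-0.8, 1.3, 4.6]
gripper_width: 0.002
finger_force: 1.8
clock: 8.7
ee_pos: [594.2, 110.0, 243.9]
ee_rot: [[-0.188, 0.982, 0.0], [0.982, 0.188, 0.001], [0.001, 0.001, -1.0]]
wrist_force: [-1.0, 3.7, 4.1]
gripper_width: -0.003
finger_force: 2.3
```

View pics/w7.png

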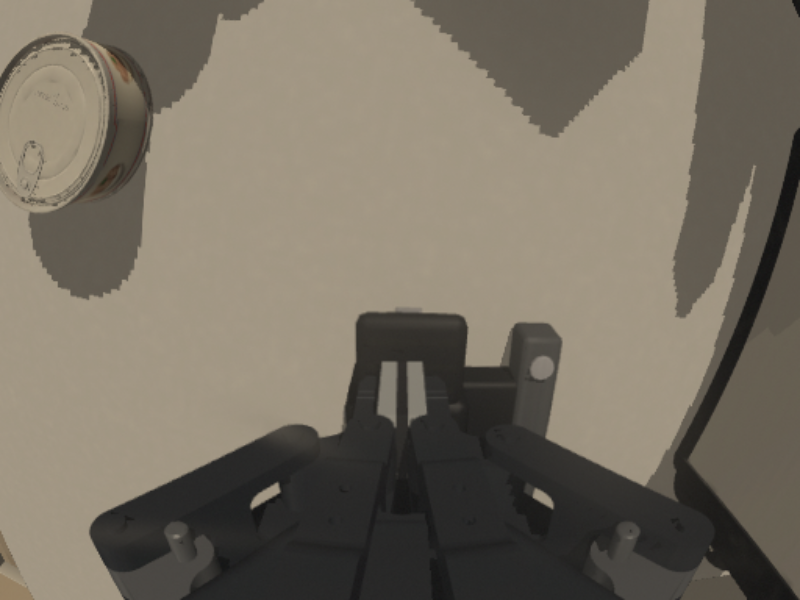

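```bash
python3 -m handwheel '{"translation":[[0,0,2],[0,0,4],[0,0,4]],"turn":[0,0,0]}'
```

```text
clock: 9.05
ee_pos: [594.1, 110.0, 243.4]
ee_rot: [[-0.188, 0.982, 0.002], [0.982, 0.188, 0.002], [0.001, 0.002, -1.0]]
wrist_force: [-6.8, 3.4, 25.4]
gripper_width: -0.001
finger_force: 12.9
```

```bash
python3 -m handwheel '{"translation":[[0,0,-20],[0,0,-40],[0,0,-55],[6,2,-61],[6,2,-61],[6,2,-61]],"turn":[0,0,0,0,0,0]}' && python3 -m handwheel '{"translation":[[0,0,15],[0,0,27],[0,0,37],[0,0,46],[0,0,53],[0,0,58],[0,0,58]],"turn":[0,0,0,0,0,0,0]}'
python3 - <<'E'
from h import *
s=snap('side')
r=spotter.outline_of('clamp_jaw','side');print([(x['conf'],x['bbox']) for x in r])
cv2.imwrite('pics/s1.png',cv2.resize(s[120:250,190:330][:,:,::-1],(646,600),interpolation=3))
E
```

```text
clock: 9.65
ee_pos: [594.6, 115.9, 299.7]
ee_rot: [[-0.189, 0.982, -0.002], [0.982, 0.189, -0.0], [-0.0, -0.002, -1.0]]
wrist_force: [0.0, 0.4, -0.4]
gripper_width: -0.0
finger_force: 0.0
clock: 10.35
ee_pos: [594.8, 116.7, 243.8]
ee_rot: [[-0.189, 0.982, 0.0], [0.982, 0.189, 0.002], [0.002, 0.0, -1.0]]
wrist_force: [-2.8, 3.6, 14.5]
gripper_width: 0.001
finger_force: 7.4
[]
```

View pics/s1.png

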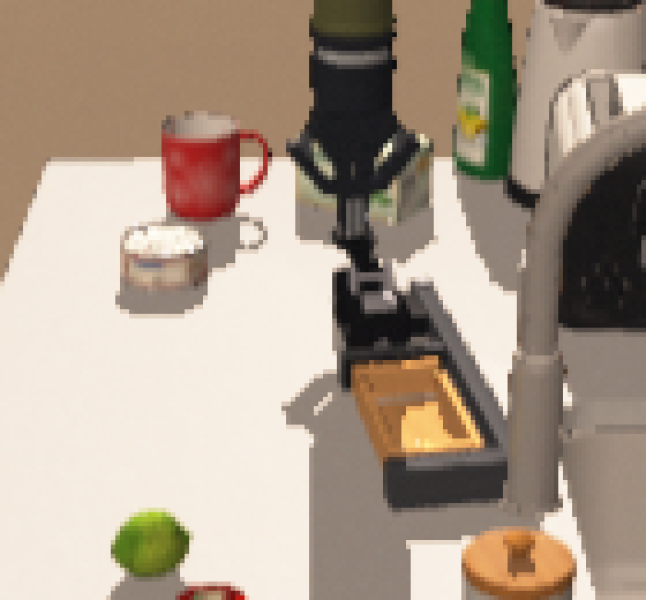

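```bash
python3 -m handwheel '{"translation":[[0,0,-20],[0,0,-40],[0,0,-55],[0,0,-58],[0,0,-58],[0,0,-58]],"turn":[0,0,0,0,0,0]}' && python3 -m handwheel '{"translation":[[0,0,15],[0,0,27],[0,0,37],[0,0,46],[0,0,53],[0,0,57],[0,0,57]],"turn":[0,0,0,0,0,0,0]}'
```

```text
clock: 11.05
ee_pos: [594.4, 115.7, 299.2]
ee_rot: [[-0.189, 0.982, -0.003], [0.982, 0.189, -0.0], [0.0, -0.003, -1.0]]
wrist_force: [-1.1, 0.3, -0.2]
gripper_width: 0.004
finger_force: 0.0
clock: 11.75
ee_pos: [594.9, 116.7, 243.9]
ee_rot: [[-0.188, 0.982, -0.0], [0.982, 0.188, 0.002], [0.002, 0.0, -1.0]]
wrist_force: [-1.6, 3.8, 9.6]
gripper_width: -0.0
finger_force: 4.6
```

```bash
python3 -m handwheel '{"translation":[[0,0,-20],[0,0,-40],[0,0,-54],[0,0,-57],[0,0,-57],[0,0,-57]],"turn":[0,0,0,0,0,0]}' && python3 -m handwheel '{"translation":[[0,0,15],[0,0,25],[0,0,31],[0,0,37],[0,0,37]],"turn":[0,0,0,0,0]}'
```

```text
clock: 12.35
ee_pos: [594.4, 115.7, 299.3]
ee_rot: [[-0.189, 0.982, -0.003], [0.982, 0.189, -0.0], [0.0, -0.003, -1.0]]
wrist_force: [0.1, 0.3, -0.3]
gripper_width: 0.005
finger_force: 0.0
clock: 12.85
ee_pos: [595.0, 116.5, 263.4]
ee_rot: [[-0.189, 0.982, -0.0], [0.982, 0.189, 0.002], [0.002, 0.0, -1.0]]
wrist_force: [-0.0, 3.2, 7.3]
gripper_width: -0.003
finger_force: 3.2
```

```bash
python3 -m handwheel '{"translation":[[0,0,7],[0,0,13],[0,0,18],[0,0,18]],"turn":[0,0,0,0]}'
```

```text
clock: 13.25
ee_pos: [595.2, 117.1, 245.8]
ee_rot: [[-0.188, 0.982, 0.001], [0.982, 0.188, 0.003], [0.003, 0.001, -1.0]]
wrist_force: [-0.4, 4.8, 7.7]
gripper_width: 0.003
finger_force: 3.8
```

```bash
python3 -m handwheel '{"translation":[[0,0,2],[0,0,2]],"turn":[0,0]}' && python3 -m handwheel '{"translation":[[0,0,-20],[0,0,-40],[0,0,-54],[0,0,-57],[0,0,-57],[0,0,-57]],"turn":[0,0,0,0,0,0]}' && python3 -m handwheel '{"translation":[[0,0,14],[0,0,22],[0,0,26],[0,0,30],[0,0,30]],"turn":[0,0,0,0,0]}'
```

```text
clock: 13.45
ee_pos: [595.2, 117.3, 244.1]
ee_rot: [[-0.188, 0.982, 0.001], [0.982, 0.188, 0.003], [0.003, 0.002, -1.0]]
wrist_force: [-1.3, 6.1, 8.7]
gripper_width: -0.001
finger_force: 4.1
clock: 14.05
ee_pos: [594.4, 115.7, 299.4]
ee_rot: [[-0.189, 0.982, -0.002], [0.982, 0.189, -0.0], [0.0, -0.002, -1.0]]
wrist_force: [-0.3, -0.5, -0.4]
gripper_width: 0.002
finger_force: 0.0
clock: 14.55
ee_pos: [594.8, 116.2, 270.7]
ee_rot: [[-0.189, 0.982, -0.001], [0.982, 0.189, 0.001], [0.001, -0.001, -1.0]]
wrist_force: [-1.3, 1.6, 7.3]
gripper_width: 0.001
finger_force: 2.9
```

```bash
python3 -m handwheel '{"translation":[[0,0,2],[0,0,3],[0,0,3]],"turn":[0,0,0]}'; python3 -m handwheel '{"translation":[[0,0,2],[0,0,3],[0,0,3]],"turn":[0,0,0]}'
```

```text
clock: 14.85
ee_pos: [594.9, 116.3, 268.3]
ee_rot: [[-0.189, 0.982, 0.0], [0.982, 0.189, 0.001], [0.001, 0.0, -1.0]]
wrist_force: [-1.9, 2.6, 7.9]
gripper_width: 0.004
finger_force: 3.6
clock: 15.15
ee_pos: [595.0, 116.5, 265.5]
ee_rot: [[-0.189, 0.982, 0.0], [0.982, 0.189, 0.002], [0.002, 0.001, -1.0]]
wrist_force: [-1.6, 2.8, 9.2]
gripper_width: -0.002
finger_force: 3.8
```

```bash
python3 -m handwheel '{"translation":[[0,0,2],[0,0,2]],"turn":[0,0]}'; python3 -m handwheel '{"translation":[[0,0,2],[0,0,2]],"turn":[0,0]}'
```

```text
clock: 15.35
ee_pos: [595.1, 116.6, 263.5]
ee_rot: [[-0.189, 0.982, 0.001], [0.982, 0.189, 0.002], [0.002, 0.001, -1.0]]
wrist_force: [-2.1, 2.9, 8.9]
gripper_width: 0.001
finger_force: 3.8
clock: 15.55
ee_pos: [595.1, 116.7, 261.6]
ee_rot: [[-0.189, 0.982, 0.001], [0.982, 0.189, 0.002], [0.002, 0.001, -1.0]]
wrist_force: [-1.6, 4.4, 8.1]
gripper_width: -0.0
finger_force: 3.9
```

```bash
python3 -m handwheel '{"translation":[[0,0,2],[0,0,2]],"turn":[0,0]}'; python3 -m handwheel '{"translation":[[0,0,2],[0,0,2]],"turn":[0,0]}'; python3 -m handwheel '{"translation":[[0,0,2],[0,0,2]],"turn":[0,0]}'
```

```text
clock: 15.75
ee_pos: [595.1, 116.9, 260.1]
ee_rot: [[-0.189, 0.982, 0.001], [0.982, 0.189, 0.003], [0.002, 0.002, -1.0]]
wrist_force: [-2.3, 4.2, 12.5]
gripper_width: -0.006
finger_force: 5.4
clock: 15.95
ee_pos: [595.0, 117.1, 258.7]
ee_rot: [[-0.188, 0.982, 0.002], [0.982, 0.188, 0.003], [0.003, 0.002, -1.0]]
wrist_force: [-4.1, 4.8, 16.4]
gripper_width: 0.005
finger_force: 7.1
clock: 16.15
ee_pos: [595.0, 117.4, 257.2]
ee_rot: [[-0.188, 0.982, 0.002], [0.982, 0.188, 0.004], [0.003, 0.002, -1.0]]
wrist_force: [-5.1, 6.5, 18.2]
gripper_width: 0.003
finger_force: 8.7
```

```bash
python3 -m handwheel '{"translation":[[0,0,2],[0,0,2],[0,0,2]],"turn":[0,0,0]}'; python3 -m handwheel '{"translation":[[0,0,-15],[0,0,-35],[0,0,-50],[0,0,-50]],"turn":[0,0,0,0]}'
```

```text
clock: 16.45
ee_pos: [594.9, 117.6, 255.9]
ee_rot: [[-0.188, 0.982, 0.002], [0.982, 0.188, 0.004], [0.004, 0.003, -1.0]]
wrist_force: [-6.0, 6.2, 22.9]
gripper_width: 0.003
finger_force: 10.1
clock: 16.85
ee_pos: [595.6, 115.8, 304.3]
ee_rot: [[-0.189, 0.982, 0.003], [0.982, 0.189, 0.0], [-0.001, 0.003, -1.0]]
wrist_force: [0.7, -0.4, -0.0]
gripper_width: 0.0
finger_force: 0.0
```

```bash
python3 -m handwheel '{"translation":[[-20,0,-15],[-60,0,-15],[-105,0,-15],[-150,0,-15],[-190,0,-15],[-225,0,-15],[-240,0,-15],[-240,0,-15]],"turn":[0,0,0,0,0,0,0,0]}'
python3 - <<'E'
from h import *
w=snap('wrist');cv2.imwrite('pics/w8.png',cv2.resize(w[:,:,::-1],(800,600)))
E
```

```text
clock: 17.65
ee_pos: [640.2, -121.9, 316.2]
ee_rot: [[-0.186, 0.983, -0.002], [0.983, 0.186, 0.0], [0.001, -0.002, -1.0]]
wrist_force: [0.1, 0.7, 0.5]
gripper_width: 0.003
finger_force: 0.0
```

View pics/w8.png

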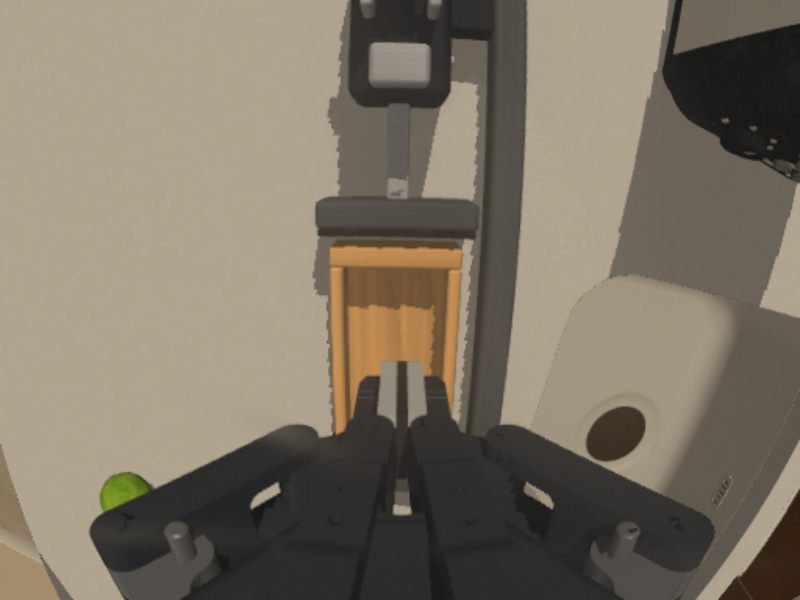

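The rail sits flush against the side walls (row ~266, no gap), and the jaw has dropped back one tooth. Next is the release at (400,65).

Run:
```python
from h import *
o=get_obs();R=o['ee_rot'];p=pix2z('wrist',np.array((400,63))/1.5625,60)[0]
print(p,(R.T@(p-o['ee_pos'])).round(1))
p=np.array([626.3-.189*64,-64.4+.982*64,60]);print(p,(R.T@(p-o['ee_pos'])).round(1))
```

```text
[6.15511813e+02 5.59291626e-01 6.00000000e+01] [122.8  -0.9 256.6]
[614.204  -1.552  60.   ] [120.9  -2.5 256.6]
```

```bash
python3 -m handwheel '{"translation":[[30,0,0],[70,-1,0],[105,-1,20],[122,-1,45],[122,-1,65],[122,-1,76],[122,-1,76]],"turn":[0,0,0,0,0,0,0]}' && python3 -m handwheel '{"translation":[[0,0,5],[0,0,10],[0,0,14],[0,0,16],[0,0,16]],"turn":[0,0,0,0,0]}'
```

```text
clock: 18.4
ee_pos: [615.0, 1.3, 239.9]
ee_rot: [[-0.191, 0.982, -0.004], [0.982, 0.191, 0.001], [0.001, -0.004, -1.0]]
wrist_force: [-0.9, 0.6, 0.0]
gripper_width: 0.0
finger_force: 0.0
clock: 18.9
ee_pos: [617.0, -0.5, 226.3]
ee_rot: [[-0.188, 0.982, 0.002], [0.982, 0.188, 0.0], [-0.0, 0.002, -1.0]]
wrist_force: [1.0, 1.2, 4.6]
gripper_width: 0.002
finger_force: 2.1
```

```bash
H='{"translation":[[0,0,2],[0,0,3],[0,0,3],[0,0,3],[0,0,3],[0,0,3],[0,0,3],[0,0,3],[0,0,3],[0,0,3]],"turn":[0,0,0,0,0,0,0,0,0,0]}'; python3 -m handwheel '{"translation":[[0,0,2],[0,0,3],[0,0,3],[0,0,3],[0,0,3],[0,0,3],[0,0,3],[0,0,3],[0,0,3],[0,0,3]],"turn":[0,0,0,0,0,0,0,0,0,0]}'; python3 -m handwheel '{"translation":[[0,0,0],[0,0,0],[0,0,0],[0,0,0],[0,0,0],[0,0,0],[0,0,0],[0,0,0],[0,0,0],[0,0,0]],"turn":[0,0,0,0,0,0,0,0,0,0]}';python3 -m handwheel '{"translation":[[0,0,0],[0,0,0],[0,0,0],[0,0,0],[0,0,0],[0,0,0],[0,0,0],[0,0,0],[0,0,0],[0,0,0]],"turn":[0,0,0,0,0,0,0,0,0,0]}'
python3 - <<'E'
from h import *
snap('wrist');snap('side')
for c in('wrist','side'):
  for q in('clamp_jaw','tray_rail','tray'):
    r=spotter.outline_of(q,c);print(c,q,[(x['conf'],x['bbox']) for x in r])
E
```

```text
clock: 19.9
ee_pos: [616.8, -0.4, 225.4]
ee_rot: [[-0.189, 0.982, 0.003], [0.982, 0.189, -0.0], [-0.001, 0.003, -1.0]]
wrist_force: [-1.9, 1.3, 16.9]
gripper_width: -0.003
finger_force: 8.1
clock: 20.9
ee_pos: [616.9, -0.4, 225.3]
ee_rot: [[-0.189, 0.982, 0.003], [0.982, 0.189, -0.0], [-0.001, 0.003, -1.0]]
wrist_force: [-2.3, 1.6, 15.8]
gripper_width: -0.001
finger_force: 8.1
clock: 21.9
ee_pos: [616.9, -0.4, 225.4]
ee_rot: [[-0.189, 0.982, 0.003], [0.982, 0.189, -0.0], [-0.001, 0.003, -1.0]]
wrist_force: [-2.5, 1.5, 15.5]
gripper_width: -0.003
finger_force: 8.1
wrist clamp_jaw [(0.71, [185.1, 239.9, 322.4, 280.4])]
wrist tray_rail [(0.59, [251.7, 319.7, 263.5, 329.2]), (0.38, [228.7, 230.3, 281.1, 248.4])]
wrist tray [(0.52, [252.4, 319.7, 261.4, 331.1])]
side clamp_jaw [(0.71, [260.7, 190.3, 284.0, 200.1])]
side tray_rail [(0.65, [269.7, 203.3, 284.3, 210.5])]
side tray [(0.56, [270.4, 200.0, 294.9, 219.5])]
```

```bash
python3 -m handwheel '{"translation":[[0,0,-15],[0,0,-45],[0,0,-85],[0,0,-125],[-30,0,-160],[-70,0,-180],[-100,0,-180],[-100,0,-180],[-100,0,-180]],"turn":[0,0,0,0,0,0,0,0,0]}'
python3 - <<'E'
from h import *
w=snap('wrist','end');snap('side')
cl=np.array([626.3,-64.4,.19]);c,d=np.cos(cl[2]),np.sin(cl[2])
for q,z in(('clamp_jaw',37),('tray_rail',30),('tray',30),('clamp_trigger',100),('clamp_release',60)):
    for x in spotter.outline_of(q,'wrist')[:1]:
        h,_=cv2.findContours(x['mask'].astype('uint8'),0,1);P=np.vstack(h)[:,0]
        W=pix2z('wrist',P,z)[:,:2]-cl[:2];L=np.c_[c*W[:,0]+d*W[:,1],-d*W[:,0]+c*W[:,1]]
        print(q,x['conf'],L.min(0).round(),L.max(0).round())
r=spotter.outline_of('clamp_jaw','side');print([x['bbox'] for x in r])
E
```

```text
clock: 23.2
ee_pos: [634.6, -99.4, 401.8]
ee_rot: [[-0.187, 0.982, -0.002], [0.982, 0.187, 0.001], [0.001, -0.002, -1.0]]
wrist_force: [-0.1, -0.6, 0.3]
gripper_width: 0.0
finger_force: 0.0
clamp_jaw 0.72 [-43.  21.] [46. 50.]
tray_rail 0.63 [-38. -44.] [ 36. -25.]
tray 0.69 [ -42. -163.] [ 37. -26.]
clamp_trigger 0.59 [-7. 97.] [ 14. 139.]
clamp_release 0.89 [-13.  54.] [17. 76.]
[[259.7, 188.9, 282.8, 200.5], [270.0, 199.6, 291.8, 222.2]]
```

```bash
python3 -c "
from bench import job;print(job.job_done())"
```

```text
the job is handed in; nothing more can be done
None
```

I've handed the job in at about 23 s on the clock, but no verdict came back: the last pictures put the tray square in the clamp, the rail flush and the jaw fully back, and I lifted the arm clear; the last trigger press peaked at about 23 N.

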